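# Load the test cassette into the reader

## Task

Load the test cassette lying on the bench (a flat grey plate with an upright fin to hold it by) into the benchtop reader: slide it, nose first, into the slot at the end of the entry ledge, gently, until you feel it come up against the stop hidden inside. Leave it lying there fully home, let go, and do not disturb the vials and the flask standing around.

Things in the scene. Friction and masses are not known exactly. Their poses are not given: they have to be found in the camera images.
- reader: Cassette reader, fixed: white box with a dark display on top, 140 (x) x 110 (y) x 62 mm tall. Origin: centre of the box's underside, on the bench; z up; +x is the way the cassette goes in. The slot opens in its -x face. A grey entry ledge, flush with the slot floor 10 mm above the bench, reaches from x = -134 to -70 mm, 96 mm wide
- slot_mouth (a point): Middle of the slot mouth's lower edge, 10 mm above the bench, at reader x = -70 mm; axes as the reader's (x = into the slot). The slot is level, 54 mm wide, 16 mm high, centred here. On the ledge two guide rails, 9 mm high, lead to it: 54 mm apart for the last 25 mm, flaring to about 80 mm apart at the outer end
- backstop: The hidden rigid stop inside the slot, not seen from outside. Origin at the middle of the face that the nose meets, at slot-floor height; axes as the reader's. It is set anywhere from 40 to 58 mm behind the mouth, differently each time, and does not move
- cassette: Loose test cassette, 60 to 130 g: grey plate 120 (x) x 50 (y) x 12 mm thick with a black upright fin. Origin: centre of the plate's underside; z up as it lies; +x to the nose, whose last 10 mm are narrower (44 mm) and 10.5 mm high. Fully home, its rear half and the fin stay outside, the fin's centre 37 to 55 mm before the mouth
- cassette_grip (a point): Grasp point in the fin, 36 mm above the plate's underside, 95 mm behind the nose's end; axes as the cassette's. The fin is 32 mm long (x), 14 mm thick (y: grip across this) and reaches from the plate's top, 12 mm, to 56 mm above the underside
- cassette_nose (a point): Middle of the nose's end, at the level of the plate's underside. Axes as the cassette's
- vial_amber_a: Bystander, small amber glass vial, 37 mm across, 75 mm tall; origin at the centre of its underside
- vial_blue_4: Bystander, small white vial with a screw cap, 30 mm across, 56 mm tall; origin at the centre of its underside
- saline_b: Bystander, white plastic flask, 54 x 78 mm, 124 mm tall; origin at the centre of its underside

How it is judged:
By the outcome, as a careful person would: the job done as asked, in the order asked, and still so for the second after the job is handed in, with the robot touching nothing.
It also fails if it takes over 45 s, if anything falls off the work surface, if the arm or the gripper's body presses on something with over 40 N, if the wrist force passes 120 N, or if a joint passes its speed limit or range.

## Robot

A 6-joint arm with a two-finger parallel gripper is mounted at the origin on a cart in front of the work surface, level with it; the furniture and walls round the work are solid. World frame = base frame: x ahead of the robot, y to its left, z up, the work surface at z = 0. Lengths are in m, angles in rad, forces in N, time in s.
With the tool pointing down it reaches from about 0.275 to 0.825 m from the base axis. Payload 5.2 kg.
Tool frame: the origin (TCP) lies on the centre line of the jaws, within the pads' length; the fingertips stand 8 mm ahead of it and the grasp point (between the pads) lies 11 mm behind it (bot.nose_length is the distance from the TCP to the fingertips, in m); z points along the fingers, y is the line along which they close (so a half turn about z gives the same grasp; the last joint's range is limited). The gripper opens to 93 mm and grips with 3 to 60 N. Pads are 15 mm wide; open, the fingers measure 128 mm over their backs; the gripper's body (75 mm by 188 mm) begins 65 mm behind the grasp point.
Start: joints at [1.073, 0.259, 1.535, -0, 1.348, -0.203], TCP at [0.16, 0.526, 0.227] pointing down, gripper open.
Joint ranges: [-3.14, 3.14], [-0.91, 2.08], [0.19, 2.58], [-1.22, 4.36], [0.22, 2.71], [-3.12, 3.12]. Speed limits (rad/s): [2.57, 2.57, 3.14, 3.14, 3.14, 3.14].

## Interface

Orientations are given as a unit quaternion [x, y, z, w].
In Python, from station import bot gives the robot as it stands.
- The arm moves only by the tool step_arm, never from a script. Its argument "rows" is a list that holds one entry, the list of rows, each a list of 4 numbers: the shift along the tool's x, y, z in m, then the turn about the tool's z in rad. A call has exactly 10 rows; each row shifts and turns the commanded pose from where the row before left it, along the tool's axes as they then stand; what a row does not reach is not made up. A row lasts 1/12 s, in which the tool goes at most 41.7 mm and 7.16 degrees, less where a joint would pass 70% of its speed; a pose out of reach is approached as far as the arm can. A call with a gripper value outside its range is refused whole. "grip" is the closure in counts, from 0 (fully open) to 255 (shut), set as the call begins (left out, the last holds). The fingers move at their own pace and stop on an object; "grip_force" is the grip in N (left out, the last holds). Time passes only in rows, so rows that do not move let the fingers close, or fill a call up. It gives the time, the measured TCP pose, the force, the opening and the grip force at its end, in the units of the state.
- bot.sense(): the state, without advancing time (a new reading comes with each control period).
- bot.camera(name): name is "scene" or "side" or "wrist"; returns (picture, depth): 384x512x3 uint8, red, green, blue; 384x512 float32, m along the optical axis (not along the pixel's ray), 0 where there is no reading.
- bot.camera_model(name): a dict with "mtx" (3x3 intrinsics, pixels), "extrinsics" (4x4, takes a point from camera to world coordinates). Camera axes: x right, y up, looking along -z (the intrinsics and any distortion apply to the point x, -y, -z); pixel columns grow to the right and rows downward; lengths in m; the calibration is good to about 2 mm. A picture is of the moment at which its call begins: read the wrist's pose just before it. camera_model takes no time and is no camera call; for the wrist camera it gives the pose at the moment of the call.
- bot.job_done(): hands the job in; it is judged then, once.
The state is a dict: "clock": time; "qpos": joint angles; "qvel": joint speeds; "joint_torque": joint torques, N m; "tool_pos": TCP position; "tcp_rot": TCP orientation; "ft_force": force on the tool from outside, world axes, zero at the start; "ft_torque": the same for the moment, N m; "width": finger opening in m; "gripper_force": force on a finger pad.
Only numpy, scipy, OpenCV 4.12 (cv2) and the standard library are available. Lean on these libraries where they do the work, as an engineer would, in place of code of your own. Each camera call takes 0.05 s, during which the arm holds its last target. There are 200 camera calls.

## Working session

There is one attempt and no reset: what is moved stays moved. The work goes in short steps, Python scripts to look and compute and a tool call to move; the robot and the scene stay as the last step left them, time stands still between calls to the robot, and variables do not carry over. Pictures are saved under pics/ and viewed, at most 10 in all, crops included, and the job is handed in when it is done.

Besides the shell and the picture viewer there is one more tool, called after ">>>" as name(argument=value, ...) on one line, values as JSON. step_arm: Moves the arm, as the interface text tells. Its arguments: {"type":"object","properties":{"rows":{"type":"array"},"grip":{"type":"number"},"grip_force":{"type":"number"}},"required":["rows"]}

```bash
mkdir -p pics
cat > h.py <<'E'
import numpy as np,cv2
from station import bot
def world(name,d,m=None):
    m=m or bot.camera_model(name);K=np.array(m["mtx"]);E=np.array(m["extrinsics"])
    v,u=np.mgrid[:384,:512]
    P=np.stack([(u-K[0,2])/K[0,0]*d,-(v-K[1,2])/K[1,1]*d,-d],-1)
    return P@E[:3,:3].T+E[:3,3]
E
python3 - <<'E'
from h import *
s=bot.sense();print(s["clock"],s["tool_pos"],s["tcp_rot"],s["width"])
ims=[]
for n in("scene","side"):
    m=bot.camera_model(n);p,d=bot.camera(n);np.savez(f"{n}.npz",p=p,W=world(n,d,m),d=d);ims.append(p[:,:,::-1])
    print(n,np.round(m["extrinsics"],3).tolist(),m.keys(),np.round(m["mtx"]).tolist())
for n,i in zip(("scene","side"),ims): cv2.imwrite(f"pics/{n}.png",cv2.resize(i,(800,600)))
E
```

```text
0.0 [0.15951859 0.52578472 0.22581529] [ 1.46878253e-01  9.89154134e-01 -8.80015132e-04 -3.20898804e-04] 0.09276382762578812
scene [[0.786, 0.456, -0.418, 0.219], [-0.618, 0.577, -0.534, -0.34], [-0.002, 0.678, 0.735, 0.71], [0.0, 0.0, 0.0, 1.0]] dict_keys(['mtx', 'extrinsics']) [[348.0, 0.0, 260.0], [0.0, 348.0, 179.0], [0.0, 0.0, 1.0]]
side [[0.713, 0.6, -0.364, 0.235], [-0.702, 0.611, -0.367, -0.184], [0.003, 0.517, 0.856, 0.869], [0.0, 0.0, 0.0, 1.0]] dict_keys(['mtx', 'extrinsics']) [[376.0, 0.0, 248.0], [0.0, 376.0, 194.0], [0.0, 0.0, 1.0]]
```

View pics/scene.png

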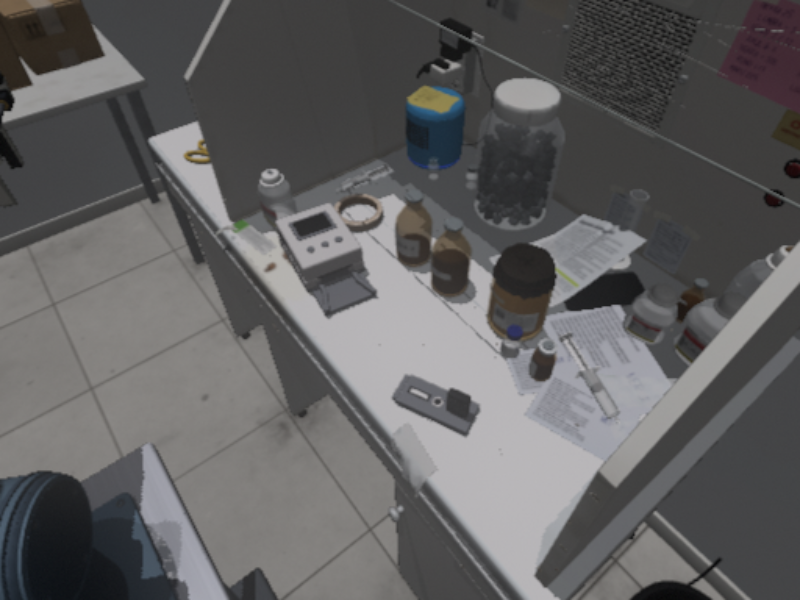

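View pics/side.png

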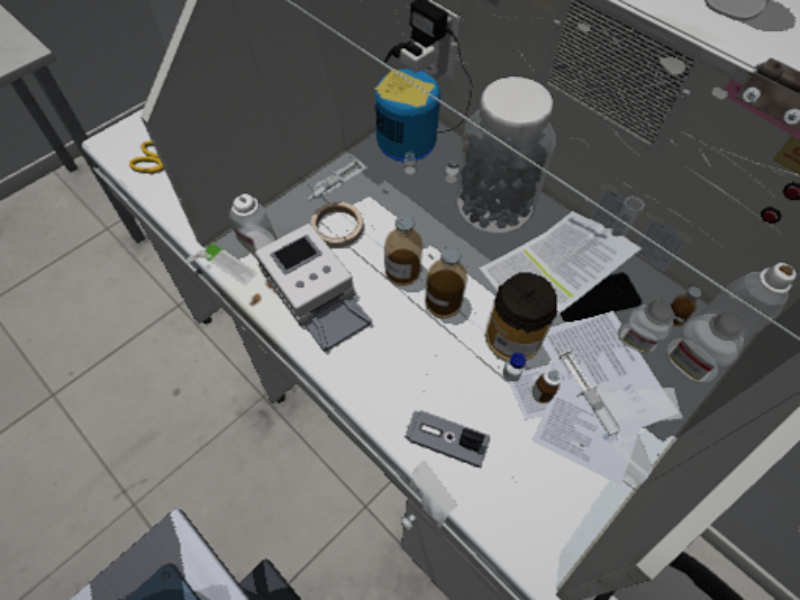

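The scene view (800x600 scale) shows the reader at about (320,245) with its ledge at (345,288). The cassette is at (437,403), nose to the upper left and fin at (459,402). The vials are at (511,342) and (543,360).

Run:
```python
from h import *
S=np.load("side.npz");p=S["p"];W=S["W"]
K=np.array(bot.camera_model("side")["mtx"]);E=np.array(bot.camera_model("side")["extrinsics"])
a=p[255:305,250:325,::-1];b=p[140:225,160:245,::-1]
A=cv2.resize(a,(750,500),interpolation=cv2.INTER_CUBIC);B=cv2.resize(b,(595,595),interpolation=cv2.INTER_CUBIC)
cv2.imwrite("pics/a.png",A);cv2.imwrite("pics/b.png",B)
for n in("side","scene"):
    T=np.load(n+".npz");W=T["W"];z=W[...,2]
    reg=(W[...,0]>.2)&(W[...,0]<.9)&(np.abs(W[...,1])<.6)
    print(n,"bench z",np.median(z[reg&(abs(z)<.01)]))
    r=(slice(255,305),slice(250,325)) if n=="side" else (slice(235,285),slice(245,312))
    w=W[r].reshape(-1,3)
    for lo,hi in((.008,.016),(.05,.062)):
        q=w[(w[:,2]>lo)&(w[:,2]<hi)]
        if len(q)>5: print(lo,len(q),np.round(q.mean(0),4),cv2.minAreaRect((q[:,:2]*1000).astype(np.float32)))
    r=(slice(140,225),slice(160,245)) if n=="side" else (slice(125,200),slice(170,245))
    w=W[r].reshape(-1,3)
    for lo,hi in((.007,.0135),(.056,.068)):
        q=w[(w[:,2]>lo)&(w[:,2]<hi)]
        if len(q)>5: print("reader",lo,len(q),np.round(q.mean(0),4),cv2.minAreaRect((q[:,:2]*1000).astype(np.float32)))
    # objects higher than 30mm
    for (u,v,lab) in ((516,368,"blue"),(546,386,"amber"),(250,220,"saline"),(445,280,"bot"),(400,250,"bot2"),(500,360,"jar")) if n=="side" else ((512,345,"blue"),(543,360,"amber"),(275,195,"saline")):
        print(lab,np.round(W[int(v*.64),int(u*.64)],3))
```

```text
side bench z -0.0005892317137836667
0.008 866 [ 0.4952 -0.0414  0.011 ] ((499.50701904296875, -44.82977294921875), (51.11308288574219, 119.59375762939453), 24.225509643554688)
0.05 91 [ 0.5133 -0.077   0.0541] ((513.4105834960938, -76.99517059326172), (13.967411994934082, 31.85734748840332), 26.439163208007812)
reader 0.007 724 [0.5204 0.2305 0.0096] ((576.2337036132812, 299.1240234375), (248.18240356445312, 204.3774871826172), 80.4171371459961)
reader 0.056 1899 [0.5289 0.316  0.0617] ((533.9239501953125, 331.81329345703125), (170.9911346435547, 109.85368347167969), 80.40464782714844)
blue [ 0.642 -0.052  0.049]
amber [ 0.648 -0.103  0.054]
saline [0.514 0.427 0.096]
bot [0.651 0.112 0.105]
bot2 [0.646 0.202 0.1  ]
jar [ 0.659 -0.017  0.   ]
scene bench z 0.0004211266410745207
0.008 873 [ 0.4945 -0.043   0.0123] ((498.86712646484375, -44.809959411621094), (50.544830322265625, 120.40771484375), 25.023927688598633)
0.05 95 [ 0.513  -0.0778  0.0554] ((512.9375, -76.77828979492188), (14.692126274108887, 31.315820693969727), 28.541275024414062)
reader 0.007 719 [0.5287 0.2415 0.0102] ((570.3905639648438, 301.8944396972656), (261.12420654296875, 205.63772583007812), 76.86663818359375)
reader 0.056 1472 [0.5279 0.3163 0.0625] ((535.1070556640625, 339.91070556640625), (188.12051391601562, 110.69593048095703), 79.89422607421875)
blue [ 0.643 -0.054  0.038]
amber [ 0.65  -0.108  0.052]
saline [0.515 0.424 0.09 ]
```

View pics/a.png

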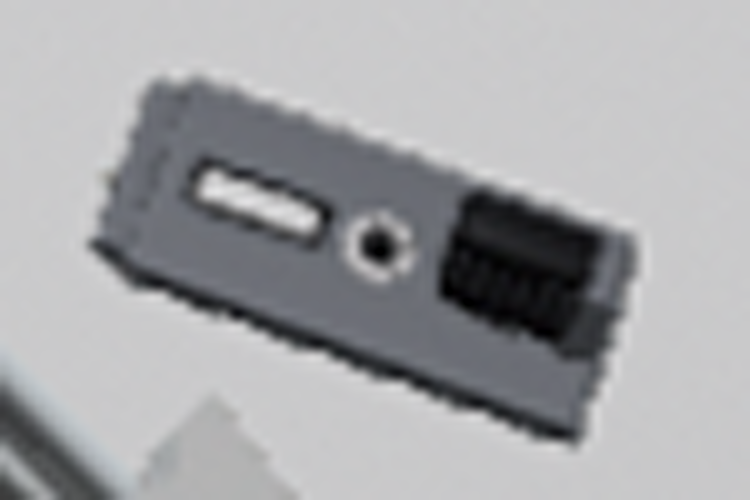

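View pics/b.png

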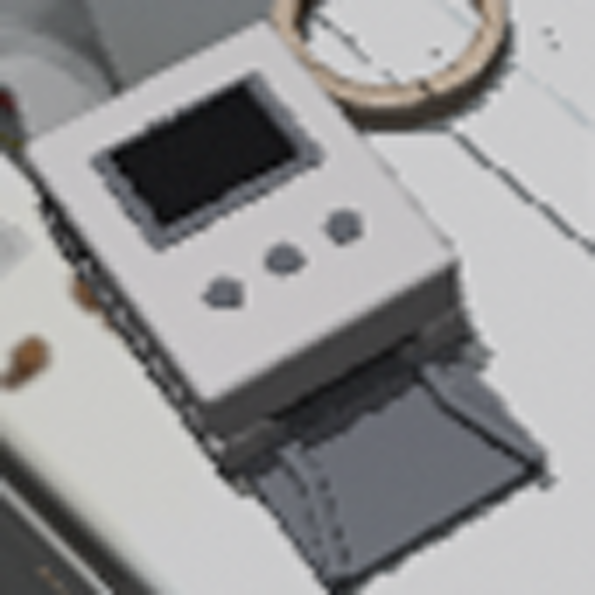

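Run:
```python
from h import *
N={}
for n in("side","scene"):
    T=np.load(n+".npz");W=T["W"];z=W[...,2]
    for lo,hi,seed in((.057,.067,(.53,.316)),(.006,.0135,(.51,.19))):
        mk=((z>lo)&(z<hi)).astype(np.uint8)
        c,l,st,ce=cv2.connectedComponentsWithStats(mk,connectivity=4)
        D=np.hypot(W[...,0]-seed[0],W[...,1]-seed[1])+(mk==0)
        q=W[l==l[np.unravel_index(D.argmin(),D.shape)]]
        print(n,lo,len(q),np.round(q.mean(0),4),cv2.minAreaRect((q[:,:2]*1000).astype(np.float32)))
    m=bot.camera_model(n);K=np.array(m["mtx"]);E=np.array(m["extrinsics"])
    L=((290,0),(800,350)) if n=="side" else ((390,0),(800,195))
    r=[E[:3,:3]@(np.diag([1,-1,-1])@np.linalg.inv(K)@[u*.64,v*.64,1]) for u,v in L]
    nn=np.cross(*r);N[n]=(nn/np.linalg.norm(nn),E[:3,3])
a,b=N["side"],N["scene"];d=np.cross(a[0],b[0])
for y in (-.3,0,.3):
    A=np.array([a[0],b[0],[0,1,0]]);print("edge",np.linalg.solve(A,[a[0]@a[1],b[0]@b[1],y]))
```

```text
side 0.057 1838 [0.5293 0.3142 0.0618] ((531.48291015625, 317.2578430175781), (141.47369384765625, 109.8149642944336), 80.40464782714844)
side 0.006 563 [0.5164 0.2177 0.0094] ((517.1776733398438, 221.6466064453125), (74.78431701660156, 78.98941040039062), 80.27067565917969)
scene 0.057 1395 [0.5284 0.3122 0.0626] ((531.7301025390625, 317.88848876953125), (142.5365447998047, 110.40806579589844), 80.37857055664062)
scene 0.006 518 [0.5162 0.2191 0.0102] ((517.378173828125, 223.40359497070312), (83.3332748413086, 83.81153869628906), 81.65670776367188)
edge [ 0.56908449 -0.3         0.50109516]
edge [0.59031967 0.         0.48392632]
edge [0.61155485 0.3        0.46675748]
```

>>> step_arm(rows=[[[0, 0, 0.003, 0.085], [0, 0, 0.003, 0.085], [0, 0, 0.003, 0.085], [0, 0, 0.003, 0.085], [0, 0, 0.003, 0.085], [0, 0, 0.003, 0.085], [0, 0, 0.003, 0.085], [0, 0, 0.003, 0.085], [0, 0, 0.003, 0.085], [0, 0, 0.003, 0.085]]], grip=0)

```text
clock: 0.93
tool_pos: [0.1596, 0.526, 0.196]
tcp_rot: [0.543, 0.839, -0.001, 0.0]
ft_force: [0.4, 0.2, 0.2]
width: 0.0931
gripper_force: 0.0
```

>>> step_arm(rows=[[[-0.015, 0.002, 0, 0], [-0.025, 0.003, 0, 0], [-0.035, 0.004, 0, 0], [-0.035, 0.004, 0, 0], [-0.035, 0.004, 0, 0], [-0.035, 0.004, 0, 0], [-0.035, 0.004, 0, 0], [-0.035, 0.004, 0, 0], [-0.035, 0.004, 0, 0], [-0.035, 0.004, 0, 0]]])

```text
clock: 1.77
tool_pos: [0.3259, 0.2479, 0.1967]
tcp_rot: [0.541, 0.841, -0.0, 0.0]
ft_force: [0.7, 0.1, 0.4]
width: 0.0931
gripper_force: 0.0
```

>>> step_arm(rows=[[[-0.035, 0.004, 0, 0], [-0.035, 0.004, 0, 0], [-0.035, 0.004, 0, 0], [-0.035, 0.004, 0, 0], [-0.035, 0.004, 0, 0], [-0.035, 0.004, 0, 0], [-0.03, 0.004, 0, 0], [-0.02, 0.003, 0, 0], [0, 0, 0, 0], [0, 0, 0, 0]]])

```text
clock: 2.6
tool_pos: [0.4609, 0.0252, 0.1963]
tcp_rot: [0.542, 0.84, -0.0, -0.001]
ft_force: [-0.3, 0.1, -0.2]
width: 0.093
gripper_force: 0.0
```

>>> step_arm(rows=[[[-0.02, 0.001, 0.006, 0], [-0.02, 0.001, 0.006, 0], [-0.02, 0.001, 0.006, 0], [-0.02, 0.001, 0.006, 0], [-0.02, 0.001, 0.006, 0], [-0.0145, 0, 0.006, 0], [0, 0, 0, 0], [0, 0, 0, 0], [0, 0, 0, 0], [0, 0, 0, 0]]])

```text
clock: 3.43
tool_pos: [0.5128, -0.0748, 0.161]
tcp_rot: [0.541, 0.841, 0.0, -0.0]
ft_force: [-0.2, -0.3, 1.3]
width: 0.0937
gripper_force: 0.0
```

Run:
```python
from h import *
s=bot.sense();print(s["clock"],s["tool_pos"],s["tcp_rot"])
m=bot.camera_model("wrist");p,d=bot.camera("wrist");W=world("wrist",d,m);z=W[...,2]
cv2.imwrite("pics/w.png",p[:,:,::-1])
for lo,hi in((.009,.015),(.05,.061)):
    mk=((z>lo)&(z<hi)&(W[...,0]<.6)).astype(np.uint8)
    c,l,st,ce=cv2.connectedComponentsWithStats(mk,connectivity=4)
    i=1+st[1:,4].argmax();q=W[l==i];print(len(q),q.mean(0),cv2.minAreaRect((q[:,:2]*1000).astype(np.float32)),st[i])
```

```text
3.4333 [ 0.51279763 -0.07484182  0.1610093 ] [ 5.41147800e-01  8.40927483e-01  1.54393868e-04 -6.06252584e-05]
5921 [ 0.49613696 -0.03820865  0.01178894] ((499.0178527832031, -44.663719177246094), (50.02262496948242, 118.53388214111328), 24.506500244140625) [ 227   76   56  127 5921]
620 [ 0.48748655 -0.29037289  0.05526963] ((493.5673828125, -290.3962707519531), (76.04446411132812, 4.148722171783447), 0.7792306542396545) [109 355  76  26 620]
```

View pics/w.png

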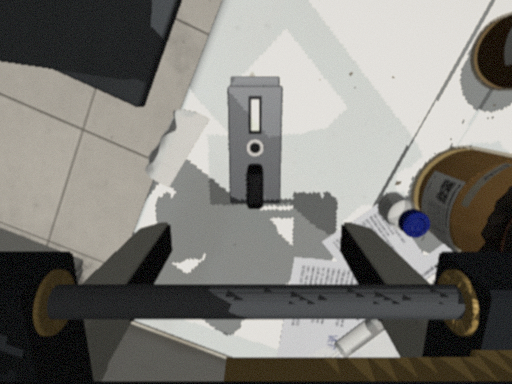

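The wrist view shows the cassette aligned with the jaws: its plate is at (255,140) and its fin at (255,187), midway between the fingers. The pose agrees with the first estimate, so I'm descending.

>>> step_arm(rows=[[[-0.002, 0, 0.016, 0], [0, 0, 0.016, 0], [0, 0, 0.016, 0], [0, 0, 0.016, 0], [0, 0, 0.016, 0], [0, 0, 0.016, 0], [0, 0, 0.014, 0], [0, 0, 0.01, 0], [0, 0, 0.01, 0], [0, 0, 0.006, 0]]])

```text
clock: 4.32
tool_pos: [0.5138, -0.0774, 0.0239]
tcp_rot: [0.541, 0.841, -0.0, -0.0]
ft_force: [0.3, -1.0, 0.2]
width: 0.0926
gripper_force: 0.0
```

>>> step_arm(rows=[[[0, 0, 0, 0], [0, 0, 0, 0], [0, 0, 0, 0], [0, 0, 0, 0], [0, 0, 0, 0], [0, 0, 0, 0], [0, 0, 0, 0], [0, 0, 0, 0], [0, 0, 0, 0], [0, 0, 0, 0]]], grip=255, grip_force=20)

```text
clock: 5.15
tool_pos: [0.514, -0.0778, 0.0247]
tcp_rot: [0.542, 0.841, -0.0, -0.0]
ft_force: [-0.6, 0.2, -0.3]
width: 0.031
gripper_force: 0.0
```

>>> step_arm(rows=[[[0, 0, 0, 0], [0, 0, 0, 0], [0, 0, 0, 0], [0, 0, 0, 0], [0, 0, 0, 0], [0, 0, 0, 0], [0, 0, 0, 0], [0, 0, 0, 0], [0, 0, 0, 0], [0, 0, 0, 0]]])

```text
clock: 5.98
tool_pos: [0.514, -0.0778, 0.0246]
tcp_rot: [0.542, 0.841, -0.0, -0.0]
ft_force: [-0.2, -0.8, 0.9]
width: 0.0136
gripper_force: 20.0
```

>>> step_arm(rows=[[[0, 0, -0.005, 0], [0, 0, -0.005, 0], [0, 0, -0.005, 0], [0, 0, -0.005, 0], [0, 0, -0.005, 0], [0, 0, -0.005, 0], [0, 0, 0, 0], [0, 0, 0, 0], [0, 0, 0, 0], [0, 0, 0, 0]]])

```text
clock: 6.82
tool_pos: [0.5138, -0.0777, 0.0544]
tcp_rot: [0.542, 0.841, -0.0, -0.0]
ft_force: [0.4, -0.2, -1.7]
width: 0.0143
gripper_force: 20.0
```

>>> step_arm(rows=[[[0, 0, -0.001, 0.0595], [0, 0, -0.001, 0.0595], [0, 0, -0.001, 0.0595], [0, 0, -0.001, 0.0595], [0, 0, -0.001, 0.0595], [0, 0, -0.001, 0.0595], [0, 0, 0, 0.0595], [0, 0, 0, 0.0595], [0, 0, 0, 0.0595], [0, 0, 0, 0.0595]]], grip_force=40)

```text
clock: 7.65
tool_pos: [0.5138, -0.0777, 0.0603]
tcp_rot: [0.765, 0.644, -0.0, -0.0]
ft_force: [0.0, 0.8, -1.9]
width: 0.0138
gripper_force: 40.0
```

>>> step_arm(rows=[[[0.01, -0.003, 0, 0], [0.02, -0.005, 0, 0], [0.026, -0.006, 0, 0], [0.026, -0.006, 0, 0], [0.026, -0.006, 0, 0], [0.026, -0.006, 0, 0], [0.026, -0.006, 0, 0], [0.02, -0.005, 0, 0], [0.015, -0.003, 0, 0], [0.01, -0.002, 0, 0]]])

```text
clock: 8.48
tool_pos: [0.5002, 0.1346, 0.0604]
tcp_rot: [0.763, 0.646, -0.0, -0.0]
ft_force: [0.3, 0.4, -0.8]
width: 0.0142
gripper_force: 40.0
```

>>> step_arm(rows=[[[0, 0, 0, 0], [0, 0, 0, 0], [0, 0, 0, 0], [0, 0, 0, 0], [0, 0, 0, 0], [0, 0, 0, 0], [0, 0, 0, 0], [0, 0, 0, 0], [0, 0, 0, 0], [0, 0, 0, 0]]])

```text
clock: 9.32
tool_pos: [0.5012, 0.1323, 0.0607]
tcp_rot: [0.764, 0.645, -0.0, -0.0]
ft_force: [0.3, 0.7, -1.9]
width: 0.014
gripper_force: 40.0
```

Run:
```python
from h import *
s=bot.sense();print(s["clock"],s["tool_pos"],s["tcp_rot"],s["width"])
for n in("side","wrist"):
    m=bot.camera_model(n);p,d=bot.camera(n);W=world(n,d,m);z=W[...,2];np.savez(n+"2.npz",p=p,W=W)
    if n=="side":
        I=p[130:250,160:320,::-1]
        cv2.imwrite("pics/s2.png",cv2.resize(I,(800,600),interpolation=cv2.INTER_CUBIC))
    else: cv2.imwrite("pics/w2.png",p[:,:,::-1])
```

```text
9.3167 [0.50123522 0.13228016 0.06065162] [ 7.64300349e-01  6.44860431e-01 -4.19929432e-06 -1.20456467e-05] 0.01397367309760243
```

View pics/s2.png

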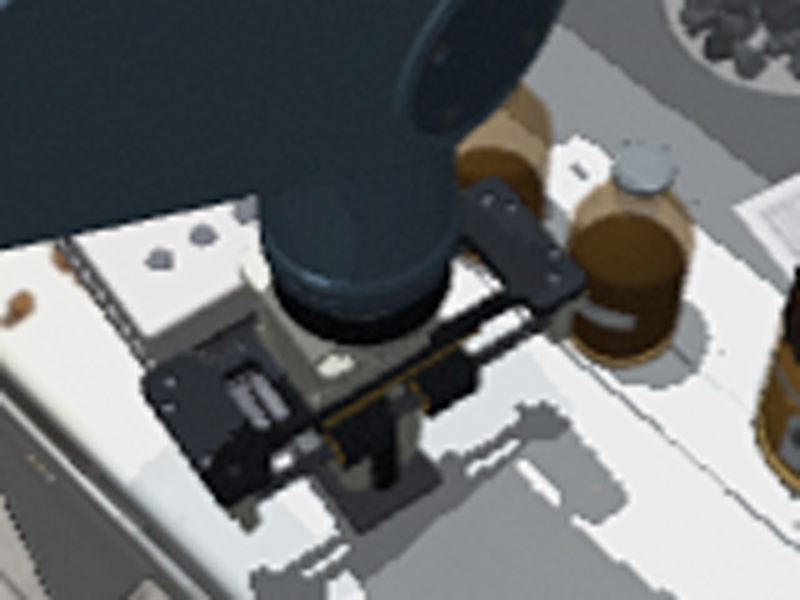

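View pics/w2.png

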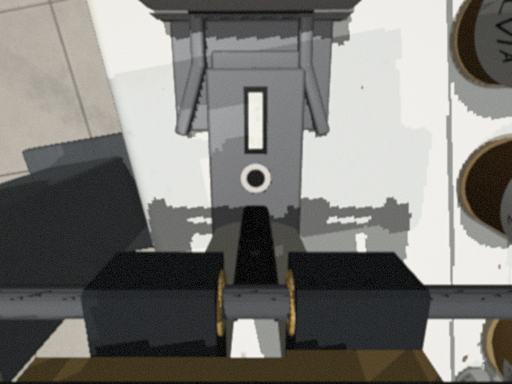

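The wrist view shows the cassette held straight, its plate edges at columns 208 and 303. The rails run symmetrically to the slot at columns 205 and 300, flaring to 183 and 325. I'll check the alignment and pitch numerically.

Run:
```python
from h import *
T=np.load("wrist2.npz");W=T["W"];t=np.array([.50123522,.13228016]);q=np.array([.7643,.64486])
a=2*np.arctan2(q[1],q[0]);print("yaw",np.degrees(a))
c,s=np.cos(a),np.sin(a)
d=W[...,:2]-t;X=d@[c,s];Y=d@[s,-c];z=W[...,2]
pl=(z>.037)&(z<.056)&(abs(Y)<.03)&(X>.025)&(X<.1)
A=np.c_[X[pl],Y[pl],np.ones(pl.sum())];print("plate plane",np.linalg.lstsq(A,z[pl],rcond=None)[0],X[pl].max())
for x0 in np.arange(.03,.09,.01):
    k=pl&(abs(X-x0)<.003);print("plate",round(x0,3),Y[k].min(),Y[k].max())
for x0 in np.arange(.05,.13,.005):
    o=[]
    for sg in(-1,1):
        k=(z>.015)&(z<.023)&(abs(X-x0)<.003)&(sg*Y>.018)&(sg*Y<.06)
        o+= [round(float(v),4) for v in(Y[k].min(),Y[k].max())]+[k.sum()] if k.any() else [None]
    k=(z>.007)&(z<.0125)&(abs(X-x0)<.003)&(abs(Y)<.07)
    print("rails",round(x0,3),o,"ledge",(Y[k].min(),Y[k].max(),np.median(z[k])) if k.any() else None)
k=(z>.025)&(z<.066)&(X>.105)&(abs(Y)<.05); print("face X pct",np.percentile(X[k],[1,10,50]) if k.any() else 0)
for y0 in(-.04,.04):
    kk=k&(abs(Y-y0)<.006);print(y0,np.percentile(X[kk],[5,50]) if kk.any() else None)
```

```text
yaw 80.31041183695643
plate plane [-1.84451447e-02  3.35643097e-05  4.89265672e-02] 0.0967962154982631
plate 0.03 -0.02370437943103011 0.026329497950372094
plate 0.04 -0.023976347160061525 0.02562093788889512
plate 0.05 -0.023914381552442687 0.025976481151233136
plate 0.06 -0.023691784947515965 0.026134809842955745
plate 0.07 -0.023737763944907425 0.02603570906172426
plate 0.08 -0.023820979271781395 0.025761500934933977
rails 0.05 [-0.0458, -0.0414, np.int64(12), 0.0393, 0.0424, np.int64(6)] ledge (np.float64(-0.041233659644967516), np.float64(-0.041233659644967516), np.float64(0.011515111215775253))
rails 0.055 [-0.0479, -0.0393, np.int64(119), 0.0374, 0.0459, np.int64(114)] ledge (np.float64(-0.041233659644967516), np.float64(0.03874470537975966), np.float64(0.0095223719118194))
rails 0.06 [-0.0471, -0.0376, np.int64(144), 0.0359, 0.0454, np.int64(142)] ledge (np.float64(-0.04908010021357665), np.float64(0.04632424987139778), np.float64(0.009858421714295934))
rails 0.065 [-0.0457, -0.0362, np.int64(145), 0.034, 0.0439, np.int64(145)] ledge (np.float64(-0.04896483023803345), np.floa
[... 1521 characters left out ...]
816))
rails 0.11 [-0.0364, -0.0281, np.int64(162), 0.0256, 0.0332, np.int64(163)] ledge (np.float64(-0.04918838407866513), np.float64(0.04656287192703205), np.float64(0.00983072505741299))
rails 0.115 [-0.0561, -0.0283, np.int64(274), 0.0255, 0.0338, np.int64(179)] ledge (np.float64(-0.055763788098035366), np.float64(0.046104329765759976), np.float64(0.009746665850904945))
rails 0.12 [-0.0565, -0.0283, np.int64(189), 0.0255, 0.0535, np.int64(202)] ledge (np.float64(-0.055763788098035366), np.float64(0.0530940408053595), np.float64(0.009296614343366053))
rails 0.125 [None, None] ledge None
face X pct [0.11691994 0.11749207 0.11810949]
-0.04 [0.11771057 0.11798965]
0.04 [0.11809423 0.11837508]
```

>>> step_arm(rows=[[[0, -0.0023, 0.004, 0], [0, 0, 0.004, 0], [0, 0, 0.004, 0], [0, 0, 0.004, 0], [0, 0, 0.003, 0], [0, 0, 0.002, 0], [0, 0, 0.002, 0], [0, 0, 0.001, 0], [0, 0, 0, 0], [0, 0, 0, 0]]])

```text
clock: 10.25
tool_pos: [0.499, 0.1327, 0.0367]
tcp_rot: [0.764, 0.645, 0.0, 0.0]
ft_force: [0.2, 0.3, -1.0]
width: 0.0141
gripper_force: 40.0
```

>>> step_arm(rows=[[[0.002, 0, 0, 0], [0.003, 0, 0, 0], [0.003, 0, 0, 0], [0.003, 0, 0, 0], [0.003, 0, 0, 0], [0.003, 0, 0, 0], [0.003, 0, 0, 0], [0.002, 0, 0, 0], [0, 0, 0, 0], [0, 0, 0, 0]]], grip_force=25)

```text
clock: 11.08
tool_pos: [0.5026, 0.1546, 0.0366]
tcp_rot: [0.764, 0.645, -0.0, -0.0]
ft_force: [-0.0, 0.2, -1.3]
width: 0.0138
gripper_force: 25.0
```

>>> step_arm(rows=[[[0.0015, 0, 0, 0], [0.0015, 0, 0, 0], [0.0015, 0, 0, 0], [0.0015, 0, 0, 0], [0.0015, 0, 0, 0], [0.0015, 0, 0, 0], [0.0015, 0, 0, 0], [0.0015, 0, 0, 0], [0, 0, 0, 0], [0, 0, 0, 0]]], grip_force=20)

```text
clock: 11.92
tool_pos: [0.5047, 0.1664, 0.0367]
tcp_rot: [0.764, 0.645, 0.0, 0.0]
ft_force: [-0.0, -0.1, -0.7]
width: 0.014
gripper_force: 20.0
```

Run:
```python
from h import *
S=bot.sense();t=S["tool_pos"][:2];q=S["tcp_rot"];print(S["tool_pos"],S["ft_force"])
m=bot.camera_model("wrist");p,d=bot.camera("wrist");W=world("wrist",d,m)
a=2*np.arctan2(q[1],q[0]);c,s=np.cos(a),np.sin(a);dd=W[...,:2]-t;X=dd@[c,s];Y=dd@[s,-c];z=W[...,2]
pl=(z>.0205)&(z<.03)&(abs(Y)<.03)&(X>.025)&(X<.08)
A=np.c_[X[pl],Y[pl],np.ones(pl.sum())];print("plate",np.linalg.lstsq(A,z[pl],rcond=None)[0])
for x0 in(.03,.04,.05,.06,.07,.08):
    k=pl&(abs(X-x0)<.003);print(x0,np.round([Y[k].min(),Y[k].max()] if k.any() else 0,4),end=" ")
    for sg in(-1,1):
        k=(z>.015)&(z<.0205)&(abs(X-x0)<.003)&(sg*Y>.0255)&(sg*Y<.06);print(np.round([Y[k].min(),Y[k].max()] if k.any() else 0,4),end=" ")
    print()
```

```text
[0.50470501 0.16635049 0.03667172] [-0.02184667 -0.08946371 -0.72225378]
plate [-0.00273457  0.0008606   0.0241211 ]
0.03 [-0.0239  0.0261] [-0.0441 -0.0341] [0.0366 0.0463] 
0.04 [-0.0239  0.0256] [-0.0406 -0.031 ] [0.0334 0.043 ] 
0.05 [-0.0241  0.0258] [-0.0373 -0.0277] [0.0298 0.0395] 
0.06 [-0.0267  0.0261] [-0.0347 -0.0258] [0.0279 0.0364] 
0.07 [-0.0238  0.026 ] [-0.0342 -0.0258] [0.0278 0.0358] 
0.08 [-0.0291  0.0258] [-0.034  -0.0258] [0.0279 0.0358]
```

The plate is centred in the channel and level, with its nose about 12 mm into the slot. I'm advancing to about 34 mm, then going slowly.

>>> step_arm(rows=[[[0.0025, 0, 0, 0], [0.0025, 0, 0, 0], [0.0025, 0, 0, 0], [0.0025, 0, 0, 0], [0.0025, 0, 0, 0], [0.0025, 0, 0, 0], [0.0025, 0, 0, 0], [0.0025, 0, 0, 0], [0.001, 0, 0, 0], [0, 0, 0, 0]]])

```text
clock: 12.8
tool_pos: [0.5083, 0.1872, 0.0366]
tcp_rot: [0.764, 0.645, 0.0, 0.0]
ft_force: [-0.1, 0.8, -1.0]
width: 0.0133
gripper_force: 20.0
```

>>> step_arm(rows=[[[0.0006, 0, 0, 0], [0.0006, 0, 0, 0], [0.0006, 0, 0, 0], [0.0006, 0, 0, 0], [0.0006, 0, 0, 0], [0.0006, 0, 0, 0], [0.0006, 0, 0, 0], [0.0006, 0, 0, 0], [0.0006, 0, 0, 0], [0.0006, 0, 0, 0]]], grip_force=15)

```text
clock: 13.63
tool_pos: [0.5092, 0.193, 0.0366]
tcp_rot: [0.764, 0.645, -0.0, -0.0]
ft_force: [-0.6, -0.0, -1.4]
width: 0.014
gripper_force: 15.0
```

>>> step_arm(rows=[[[0.0005, 0, 0, 0], [0.0005, 0, 0, 0], [0.0005, 0, 0, 0], [0.0005, 0, 0, 0], [0.0005, 0, 0, 0], [0.0005, 0, 0, 0], [0.0005, 0, 0, 0], [0.0005, 0, 0, 0], [0.0005, 0, 0, 0], [0.0005, 0, 0, 0]]])

```text
clock: 14.47
tool_pos: [0.5101, 0.1978, 0.0367]
tcp_rot: [0.764, 0.645, 0.0, 0.0]
ft_force: [-0.1, -0.3, -1.8]
width: 0.0141
gripper_force: 15.0
```

>>> step_arm(rows=[[[0.0004, 0, 0, 0], [0.0004, 0, 0, 0], [0.0004, 0, 0, 0], [0.0004, 0, 0, 0], [0.0004, 0, 0, 0], [0.0004, 0, 0, 0], [0.0004, 0, 0, 0], [0.0004, 0, 0, 0], [0.0004, 0, 0, 0], [0.0004, 0, 0, 0]]])

```text
clock: 15.3
tool_pos: [0.5108, 0.2018, 0.0367]
tcp_rot: [0.764, 0.645, 0.0, 0.0]
ft_force: [-0.2, -0.4, -1.0]
width: 0.0139
gripper_force: 15.0
```

>>> step_arm(rows=[[[0.0004, 0, 0, 0], [0.0004, 0, 0, 0], [0.0004, 0, 0, 0], [0.0004, 0, 0, 0], [0.0004, 0, 0, 0], [0.0004, 0, 0, 0], [0.0004, 0, 0, 0], [0.0004, 0, 0, 0], [0.0004, 0, 0, 0], [0.0004, 0, 0, 0]]])

```text
clock: 16.13
tool_pos: [0.5113, 0.2038, 0.0369]
tcp_rot: [0.764, 0.645, -0.001, 0.001]
ft_force: [-1.0, -11.3, 5.4]
width: 0.014
gripper_force: 15.0
```

The stop is felt at 11 N with the nose about 50 mm in. I'm easing the push, laying the plate down and releasing.

>>> step_arm(rows=[[[-0.0005, 0, 0, 0], [-0.0005, 0, 0, 0], [0, 0, 0.0004, 0], [0, 0, 0.0004, 0], [0, 0, 0.0004, 0], [0, 0, 0.0004, 0], [0, 0, 0.0003, 0], [0, 0, 0, 0], [0, 0, 0, 0], [0, 0, 0, 0]]])

```text
clock: 16.97
tool_pos: [0.5112, 0.2038, 0.0349]
tcp_rot: [0.764, 0.645, -0.001, 0.0]
ft_force: [-0.1, -7.5, 2.7]
width: 0.014
gripper_force: 15.0
```

>>> step_arm(rows=[[[0, 0, 0, 0], [0, 0, 0, 0], [0, 0, 0, 0], [0, 0, 0, 0], [0, 0, 0, 0], [0, 0, 0, 0], [0, 0, 0, 0], [0, 0, 0, 0], [0, 0, 0, 0], [0, 0, 0, 0]]], grip=120)

```text
clock: 17.8
tool_pos: [0.5113, 0.2047, 0.0348]
tcp_rot: [0.764, 0.645, 0.0, 0.0]
ft_force: [0.6, -0.2, -0.9]
width: 0.0492
gripper_force: 0.0
```

```bash
cat > c.py <<'E'
from h import *
S=bot.sense();t=S["tool_pos"][:2];q=S["tcp_rot"];print(S["tool_pos"],S["ft_force"],S["width"])
m=bot.camera_model("wrist");p,d=bot.camera("wrist");W=world("wrist",d,m)
cv2.imwrite("pics/w_%d.png"%(S["clock"]*100),p[:,:,::-1])
a=np.radians(80.31);c,s=np.cos(a),np.sin(a);dd=W[...,:2]-[.50123,.13228];X=dd@[c,s];Y=dd@[s,-c];z=W[...,2]
for n,(lo,hi,x0,x1,w) in dict(plate=(.0195,.03,.06,.11,.03),fin=(.058,.075,.03,.11,.012)).items():
    k=(z>lo)&(z<hi)&(abs(Y)<w)&(X>x0)&(X<x1)
    if k.sum()<10: print(n,k.sum());continue
    A=np.c_[X[k],Y[k],np.ones(k.sum())];print(n,np.linalg.lstsq(A,z[k],rcond=None)[0],np.median(z[k]),"X",np.percentile(X[k],[1,99]),"Y",np.percentile(Y[k],[1,99]))
# ring mark (white ring round dark dot) : median X of bright plate pixels
k=(z>.0195)&(z<.03)&(abs(Y)<.01)&(X>.075)&(X<.12)&(p.min(-1)>150);print("ring X",np.percentile(X[k],[2,50,98]) if k.any() else 0)
E
python3 c.py
```

```text
[0.51125025 0.20470204 0.03475483] [ 0.56420002 -0.19608532 -0.8875297 ] 0.04916268099344753
plate [4.36259220e-04 7.29222638e-06 2.20777452e-02] 0.021972535083334035 X [0.06072471 0.10964007] Y [-0.0257128   0.02418623]
fin [-0.09601777 -0.00843374  0.07258561] 0.06547393207909517 X [0.06814929 0.08983692] Y [-0.00795759  0.0062304 ]
ring X [0.09663203 0.10328946 0.11032049]
```

>>> step_arm(rows=[[[0, 0, -0.004, 0], [0, 0, -0.006, 0], [0, 0, -0.01, 0], [0, 0, -0.012, 0], [0, 0, -0.015, 0], [0, 0, -0.015, 0], [0, 0, -0.015, 0], [0, 0, -0.015, 0], [0, 0, -0.01, 0], [0, 0, 0, 0]]])

```text
clock: 18.68
tool_pos: [0.5129, 0.2051, 0.1399]
tcp_rot: [0.764, 0.645, 0.002, 0.001]
ft_force: [-0.0, 0.2, 0.3]
width: 0.0491
gripper_force: 0.0
```

```bash
python3 c.py; ls -t pics|head -1; cp pics/$(ls -t pics|head -1) pics/final.png
```

```text
[0.5129258  0.20508237 0.13990781] [-0.01567649  0.2341526   0.31229814] 0.04914484044508596
plate [ 0.00659047 -0.0007271   0.02138026] 0.021929970997114634 X [0.06066928 0.10952294] Y [-0.02556873  0.02373084]
fin [-0.04534301  0.016138    0.06863634] 0.06552975701070471 X [0.05914986 0.08969255] Y [-0.00780899  0.00586065]
ring X [0.09643596 0.10357791 0.11058583]
w_1868.png
```

View pics/final.png

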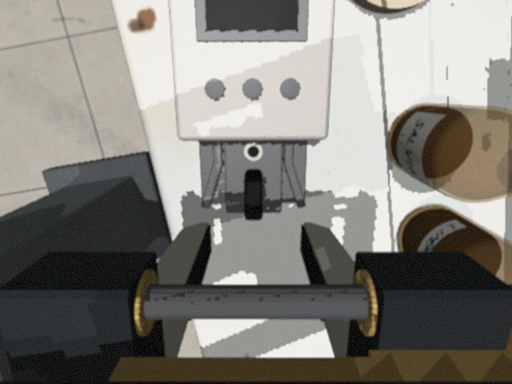

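The final view shows the cassette in the slot, with the fin at (253,193) and the ring mark at (253,152) by the mouth. The gripper is clear of it, and the plate lies flat and has not moved since release.

```bash
python3 -c "
from station import bot
print(bot.job_done())"
```

```text
the job is handed in; nothing more can be done
None
```

The cassette is in the reader against its hidden stop (felt at about 11 N, nose about 50 mm in), lying flat and released; the arm stayed clear of the vials and flask, and I handed the job in at about 19 s.

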